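Clamp a strip mould in the notched slide jig

ROBOT

A 6-joint arm with a two-finger parallel gripper is mounted at the origin on a cart in front of the work surface, level with it; the furniture and walls round the work are solid. World frame = base frame: x ahead of the robot, y to its left, z up, the work surface at z = 0. Lengths are in mm, angles in rad, forces in N, time in s.
With the tool pointing down it reaches from about 400 to 925 mm from the base axis. Payload 12.5 kg.
Tool frame: the origin (TCP) lies on the mounting face of the last link; the fingertips stand 190 mm ahead of it and the grasp point (between the pads) lies 171 mm ahead of it; z points along the fingers, y is the line along which they close (so a half turn about z gives the same grasp; the last joint's range is limited). The gripper opens to 95 mm and grips with 3 to 60 N. Pads are 20 mm wide; open, the fingers measure 119 mm over their backs; the gripper's body (75 mm by 180 mm) begins 59 mm behind the grasp point.
Start: joints at [-1.356, 0.491, 1.559, -0, 1.092, -0.106], TCP at [197.098, -593.108, 404.761] pointing down, gripper open.
Joint ranges: [-3.1, 3.1], [-0.84, 2.19], [0.05, 2.79], [-1.13, 4.28], [0.06, 2.93], [-2.69, 2.69]. Speed limits (rad/s): [2.22, 2.22, 2.79, 3.14, 3.14, 3.14].

INTERFACE

Orientations are given as [roll, pitch, yaw] about the fixed x, y, z axes, in that order (R = Rz(yaw) Ry(pitch) Rx(roll)).
In Python, from cell import env gives the robot as it stands.
- The arm moves only by the tool carry_out, never from a script. Its argument "series" is a list of rows, each a list of 5 numbers: the shift along the tool's x, y, z in m, then the turn about the tool's z in degrees, then the opening, from 0 (shut) to 1 (fully open). A call has 1 to 20 rows; each row is the pose to reach, as a shift and turn from the pose commanded when the call began, along the tool's axes at that moment; what a row does not reach only later rows make up. A row lasts 1/8 s, in which the tool goes at most 62.5 mm and 10.7 degrees, less where a joint would pass 70% of its speed; a pose out of reach is approached as far as the arm can. A call with a gripper value outside its range is refused whole. The fingers move at their own pace and stop on an object; the grip force is fixed at half the most. Time passes only in rows, so rows that repeat a pose let the fingers close. It gives the time, the measured TCP pose, the force, the opening and the grip force at its end, in the units of the state.
- env.state(): the state, without advancing time (a new reading comes with each control period).
- env.read_camera(name): name is "scene" or "top"; returns (picture, depth): 480x640x3 uint8, red, green, blue; 480x640 float32, mm along the optical axis (not along the pixel's ray), 0 where there is no reading.
- env.get_calibration(name): a dict with "intrinsics" (3x3 intrinsics, pixels), "D" ([k1, k2, p1, p2, k3] as OpenCV has them; the pictures are not rectified), "cam_to_world" (4x4, takes a point from camera to world coordinates). Camera axes: x right, y up, looking along -z (the intrinsics and any distortion apply to the point x, -y, -z); pixel columns grow to the right and rows downward; lengths in mm; the calibration is good to about 2 mm. A picture is of the moment at which its call begins. get_calibration takes no time and is no camera call.
- env.job_done(): hands the job in; it is judged then, once.
The state is a dict: "t": time; "joints": joint angles; "qvel": joint speeds; "tau": joint torques, N m; "eef_pos": TCP position; "tcp_rot": TCP orientation; "ft_force": force on the tool from outside, world axes, zero at the start; "moment": the same for the moment, N m; "opening": opening from 0.0 (shut) to 1.0 (fully open); "grip_force": force on a finger pad.
Only numpy, scipy, OpenCV 4.12 (cv2) and the standard library are available. Lean on these libraries where they do the work, as an engineer would, in place of code of your own. Each camera call takes 0.05 s, during which the arm holds its last target. There are 200 camera calls.

TASK

Lay the empty strip mould flat along the jig's rail, between the end stop and the sprung jaw, and let go of it. Then hold the carriage's release bar up, slide the carriage so that the jaw pushes the mould home against the stop and is pressed well into its spring (about 10 N, never as far as its hard end), and let the bar go so that it drops fully into the nearest notch and the mould stays clamped. Leave the other things standing where they are.

Things in the scene. Friction and masses are not known exactly. Their poses are not given: they have to be found in the camera images.
- jig: Slide jig fixed to the table, 360 x 84 mm, pose varies. Origin on the table under the rail; x along the rail from the end stop (-x side) to the carriage (+x side), z up. Base plate 8 mm thick, x -155 to 205 mm. On it a steel rail 30 mm wide with top at z = 26 mm, narrower than the mould, so fingers can pass beside it down to z = 10 mm. Stop and carriage are 46 and 58 mm wide.
- bed (a point): Point on the rail's top at jig x = 0, axes as the jig. The rail is flat from x = -150 to 55 mm. The end stop is a dark block 26 mm high on the rail, immovable but set anew each time: its face lies anywhere from x = -130 to -100 mm. That is not reported; it has to be felt or seen.
- tooth_row (a point): Middle of the row of 10 teeth on the rail's top: jig x = 88 mm, z = 32 mm at the tooth tips. Teeth from x = 56 to 120 mm, 7 mm apart, 6 mm high, steep, with round tops. Behind the row is a long smooth parking slot, where the bar is down at the start. With the bar down the teeth block the carriage both ways (2 mm of play).
- carriage: Grey saddle on the rail, 72 mm long, top at z = 60 mm, with the sprung jaw and release bar. Axes as the jig; origin at jig x = 0 when all the way in, so its x in the jig frame is its travel: 0 to 112 mm (85 to 105 mm at the start, parked away from the stop). About 1 N of friction plus grease drag of 60 N per m/s: slide slowly (about 0.03 m/s). Blocked unless the bar is up.
- jaw_face (a point): Where the middle of the jaw's face is when relaxed: x = -15 mm in the carriage frame, z = 39 mm (moves with the carriage, not with the spring). The jaw is an upright black rubber plate 44 mm wide, 22 mm high, facing the stop. It yields toward the carriage against a spring: 1 N to start, then 0.7 N per mm, hard end after 20 mm (15 N). The spring pushes the carriage back while the bar is up.
- bar_grip (a point): Middle of the release bar's crosspiece when the bar is down, 87 mm above the table, x = 60 mm in the carriage frame; axes as the jig; does not rise with the bar. The crosspiece is a black bar 11 mm thick along the rail (x), 64 mm long across it (y), 15 mm high, its underside 19 mm above the carriage's top. Grip it from above across the 11 mm.
- release_bar (a joint): How far the release bar is lifted, in m: 0 down in a notch (or in the parking slot), about 0.005 when standing on top of a tooth, 0.013 at the upper end of its travel. A spring pushes it down with 7.5 N, 9.5 N at the top. It clears the teeth above 0.006.
- strip_mould: Loose empty white silicone strip mould with X and O cavities, 42 mm wide (x), 136 mm long (y), 12 mm thick, 70 g, lying flat on the table in front of the jig. Treat as rigid. Origin at the centre of its underside, z up. It belongs lengthwise on the rail, centred over it, either way round; laid with its centre at jig x = -22 mm it is clear of stop and jaw for every start.
- vial_rose: Bystander: small screw vial, 27 mm wide, 45 mm tall; origin at the centre of its underside.
- vial_coal: Bystander: small screw vial, 27 mm wide, 44 mm tall; origin at the centre of its underside.
- confetti_jar: Bystander: tall jar, 39 mm wide, 82 mm tall; origin at the centre of its underside.
- masking_tape: Bystander: tape roll lying flat, 100 mm wide, 24 mm high; origin at the centre of its underside.
- mixing_stick: Bystander: wooden paddle lying flat, 18 x 150 x 9 mm; origin at the centre of its underside.
- dropper: Bystander: dropper bottle, 25 mm wide, 80 mm tall; origin at the centre of its underside.
There are look-alikes about, which are no part of the job. Several things have the shape of the strip_mould; the one meant has the colours described above.

How it is judged (in metres and radians):
On the way, in this order (a step that is already met when the one before it is completed fails the run):
1. the strip mould lies flat and lengthwise on the rail, let go (z of strip_mould in the frame of jig between 0.022 and 0.03 m and y of strip_mould in the frame of jig between -0.01 and 0.01 m and angle between the y axis of strip_mould and the x axis of jig, either way round below 0.15 rad and angle between strip_mould's own z axis and vertical below 0.06 rad and contact force between the fingers and strip_mould below 0.1 N), for 0.2 s.
2. the release bar is held up clear of the teeth while the jaw presses on the mould (value of joint release_bar above 0.0065 m and contact force between carriage and strip_mould above 4 N), for 0.1 s.
At the end, for the whole second after the job is handed in: The release bar is down in a notch (less than 2 mm up), the carriage is at rest and its jaw presses the mould against the stop with more than 2 N; the mould lies flat on the rail, its underside 22 to 30 mm above the table, within 10 mm of the rail's centre line and 0.10 rad of its direction (value of joint release_bar below 0.002 m and contact force between carriage and strip_mould above 2 N and z of strip_mould in the frame of jig between 0.022 and 0.03 m and y of strip_mould in the frame of jig between -0.01 and 0.01 m and angle between the y axis of strip_mould and the x axis of jig, either way round below 0.1 rad and angle between strip_mould's own z axis and vertical below 0.06 rad and linear speed of each of strip_mould, carriage below 0.01 m/s); the robot touches nothing.
It fails at once if the jaw is driven to its hard end: more than 18 N on the mould (contact force between carriage and strip_mould above 18 N).
It fails at once if a bystander is pushed more than 30 mm or tipped over (distance of any of vial_rose, vial_coal, confetti_jar, masking_tape, mixing_stick, dropper from where it was at the start of the episode above 0.03 m or angle between any of vial_rose, vial_coal, confetti_jar, dropper's own z axis and vertical above 0.7 rad).
It also fails if it takes over 53 s, if anything falls off the work surface, if the arm or the gripper's body presses on something with over 40 N, if the wrist force passes 120 N, or if a joint passes its speed limit or range.

## Working session

There is one attempt and no reset: what is moved stays moved. The work goes in short steps, Python scripts to look and compute and a tool call to move; the robot and the scene stay as the last step left them, time stands still between calls to the robot, and variables do not carry over. Pictures are saved under pics/ and viewed, at most 10 in all, crops included, and the job is handed in when it is done.

Besides the shell and the picture viewer there is one more tool, called after ">>>" by a JSON object that holds its "op" and its "data", one argument or row to a line. carry_out: Moves the arm, as the interface text tells. Its arguments: {"type":"object","properties":{"series":{"type":"array","items":{"type":"array","items":{"type":"number"}}}},"required":["series"]}

```bash
ls; mkdir -p pics; python3 - <<'E'
from cell import env
import cv2,numpy as np
np.set_printoptions(suppress=True,precision=3)
for n in("scene","top"):
    p,d=env.read_camera(n); np.savez(f"pics/{n}0.npz",p=p,d=d); cv2.imwrite(f"pics/{n}0.png",p[:,:,::-1])
    c=env.get_calibration(n); print(n,c)
print(env.state())
E
```

```text
pics
scene {'intrinsics': array([[510.485,   0.   , 309.393],
       [  0.   , 510.485, 237.917],
       [  0.   ,   0.   ,   1.   ]]), 'D': array([-0.079,  0.   ,  0.   ,  0.   ,  0.   ]), 'cam_to_world': array([[  -0.505,    0.612,   -0.608, -297.722],
       [  -0.863,   -0.369,    0.345,  510.744],
       [  -0.013,    0.699,    0.715, 1064.816],
       [   0.   ,    0.   ,    0.   ,    1.   ]])}
top {'intrinsics': array([[539.905,   0.   , 319.028],
       [  0.   , 539.905, 227.568],
       [  0.   ,   0.   ,   1.   ]]), 'D': array([-0.13,  0.  ,  0.  ,  0.  ,  0.  ]), 'cam_to_world': array([[   0.004,    0.989,   -0.147,  311.451],
       [  -1.   ,    0.004,   -0.   ,   42.859],
       [   0.   ,    0.147,    0.989, 1297.522],
       [   0.   ,    0.   ,    0.   ,    1.   ]])}
{'t': 0.1, 'joints': array([-1.356,  0.491,  1.559, -0.   ,  1.092, -0.106]), 'qvel': array([ 0.   , -0.002, -0.002,  0.   ,  0.   ,  0.001]), 'tau': array([  0.004, -61.362, -25.861,   0.069,   0.047,  -0.   ]), 'eef_pos': array([ 197.091, -593.089,  404.231]), 'tcp_rot': array([-3.141, -0.   ,  0.321]), 'ft_force': array([ 0.474, -0.949, -0.001]), 'moment': array([ 0.057,  0.039, -0.027]), 'grip_force': 0.0, 'opening': 0.9984327106811329}
```

View pics/top0.png

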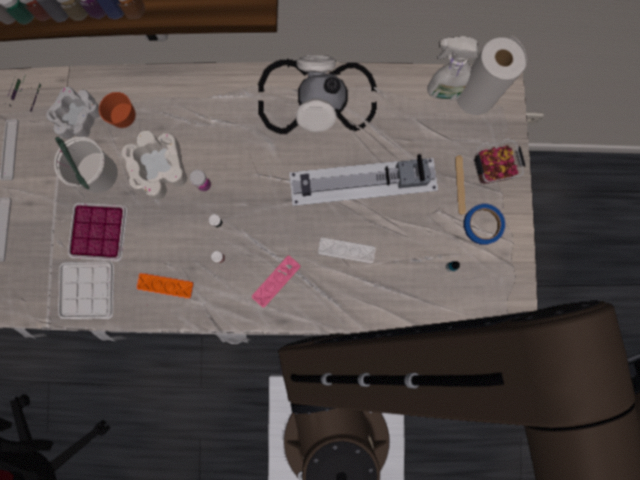

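View pics/scene0.png

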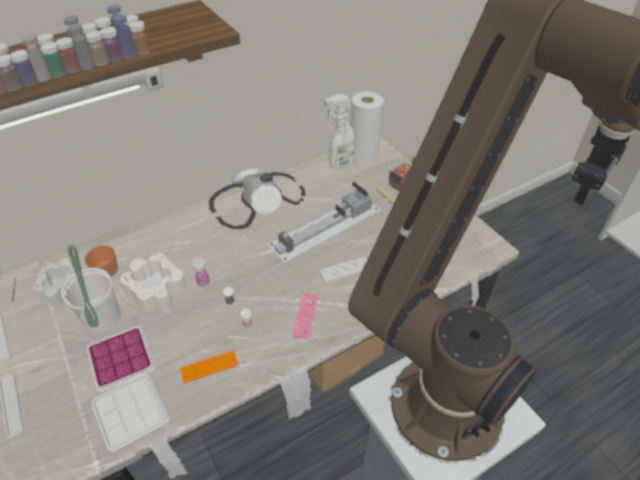

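Top view: the white strip is at about (347,250). Its look-alikes are the pink strip (276,281), the orange strip (165,286) and the white square tray (85,290). The jig's plate runs from (291,187) to (437,175). By its description, the white strip is the one to take; next is a close crop to check it, plus measuring.

```bash
cat > h.py <<'E'
import numpy as np,cv2
from cell import env
np.set_printoptions(suppress=True,precision=2)
def cal(n):
    c=env.get_calibration(n); return c["intrinsics"],c["D"],c["cam_to_world"]
def rays(n,uv):
    K,D,T=cal(n); q=cv2.undistortPoints(np.float64(uv).reshape(-1,1,2),K,D)[:,0]
    return T[:3,3],np.c_[q[:,0],-q[:,1],-np.ones(len(q))]@T[:3,:3].T
def onplane(n,uv,z):
    o,r=rays(n,uv); return o+r*((z-o[2])/r[:,2])[:,None]
def bydepth(n,uv,d):
    o,r=rays(n,uv); return o+r*np.asarray(d)[:,None]
def proj(n,P):
    K,D,T=cal(n); c=(np.atleast_2d(P)-T[:3,3])@T[:3,:3]
    return cv2.projectPoints(c*[1,-1,-1],np.zeros(3),np.zeros(3),K,D)[0][:,0]
def cloud(n,d):
    v,u=np.mgrid[:480,:640]; P=bydepth(n,np.c_[u.ravel(),v.ravel()],d.ravel()).reshape(480,640,3); P[d==0]=np.nan; return P
E
python3 - <<'E'
from h import *
t=np.load("pics/top0.npz");p,d=t['p'],t['d']
crop=p[150:270,280:445,::-1]; cv2.imwrite("pics/c1.png",cv2.resize(crop,None,fx=4.8,fy=4.8,interpolation=cv2.INTER_CUBIC))
P=cloud("top",d); print("table z",np.nanmedian(P[225:235,300:440,2]))
# mould
s=np.load("pics/scene0.npz")
for n,pp,dd,(r0,r1,c0,c1) in(("top",p,d,(232,270,310,385)),("scene",s['p'],s['d'],(252,288,315,375))):
    Q=cloud(n,dd)[r0:r1,c0:c1]; g=pp[r0:r1,c0:c1].astype(int)
    m=(Q[...,2]>6)&(Q[...,2]<25); k,l,st,ce=cv2.connectedComponentsWithStats(m.astype(np.uint8)); i=1+st[1:,4].argmax(); q=Q[l==i]
    R=cv2.minAreaRect(q[:,:2].astype(np.float32)); print(n,"mould",R,"z",np.median(q[:,2]),q[:,2].min(),len(q))
# jig by height
for n,dd in(("top",d),("scene",s['d'])):
    Q=cloud(n,dd).reshape(-1,3); b=(Q[:,0]>450)&(Q[:,0]<750)&(Q[:,1]>-260)&(Q[:,1]<150)
    Q=Q[b]
    for lo,hi in((4,13),(20,30),(44,54),(55,65),(80,105)):
        q=Q[(Q[:,2]>lo)&(Q[:,2]<hi)]
        print(n,lo,hi,len(q),cv2.minAreaRect(q[:,:2].astype(np.float32)) if len(q)>3 else "", np.median(q,0) if len(q) else "")
E
```

```text
table z 2.5193119711748295
top mould ((448.99554443359375, -22.59961700439453), (135.03941345214844, 47.4113655090332), 78.93152618408203) z 10.829396948473686 6.003837725863605 719
scene mould ((443.64678955078125, -17.497772216796875), (158.22853088378906, 109.5022964477539), 89.772705078125) z 11.626187820197742 6.000472349276379 752
top 4 13 6344 ((600.1181030273438, -54.95838928222656), (299.8226623535156, 409.78326416015625), 0.05745280534029007) [592.22 -48.23   6.27]
top 20 30 1165 ((666.6378784179688, -65.24159240722656), (170.36700439453125, 349.7266540527344), 0.8844698667526245) [614.47 -31.12  25.89]
top 44 54 291 ((676.7998046875, -59.803558349609375), (169.48379516601562, 305.65692138671875), 5.065597057342529) [614.47  32.17  50.27]
top 55 65 536 ((618.97265625, -65.9267578125), (59.22334289550781, 305.8901062011719), 6.784317493438721) [ 627.74 -169.3    59.69]
top 80 105 145 ((633.1220703125, -190.97406005859375), (62.587093353271484, 11.794599533081055), 7.904699802398682) [ 632.13 -190.07   93.58]
scene 4 13 4956 ((599.9931640625, -54.944427490234375), (409.7922058105469, 299.9898681640625), 89.99696350097656) [578.68 -11.89   6.54]
scene 20 30 584 ((666.4974975585938, -32.177459716796875), (283.0631103515625, 326.55389404296875), 28.424978256225586) [608.84 -18.48  27.16]
scene 44 54 216 ((674.6537475585938, -59.53828430175781), (172.38360595703125, 307.8048095703125), 4.603720664978027) [ 610.15 -121.3    48.93]
scene 55 65 298 ((621.3289794921875, -64.72772216796875), (61.585689544677734, 307.6639099121094), 5.360800743103027) [ 619.44 -165.4    60.58]
scene 80 105 89 ((631.5484008789062, -189.82496643066406), (62.81490707397461, 13.074689865112305), 3.8599560260772705) [ 626.36 -189.03   93.06]
```

View pics/c1.png

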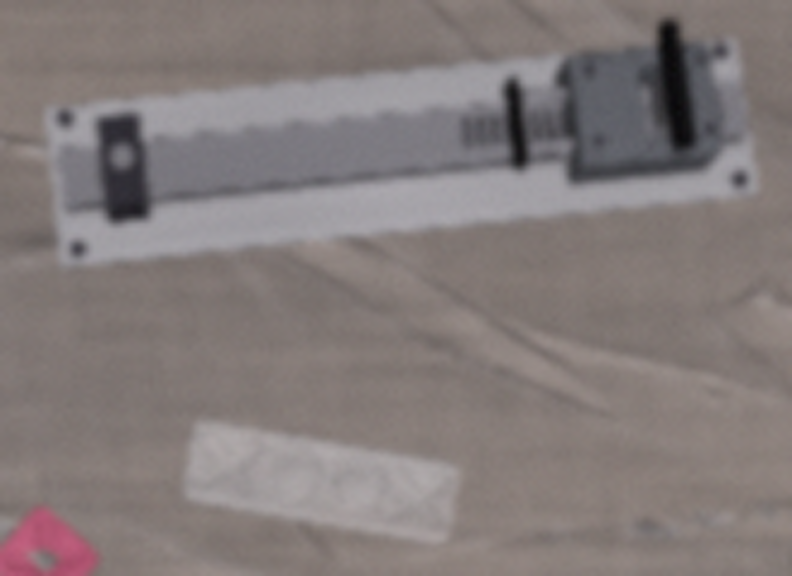

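The crop confirms a white strip with X/O cavities, its corners at crop (197,420), (460,465), (445,542), (185,497). The plate corners are at crop (47,108), (735,38), (755,190), (62,265); the stop spans about (97..150, 115..220), the jaw is at (515,122) and the bar at (677,85).

```bash
python3 - <<'E'
from h import *
f=lambda a:(np.float64(a)+.5)/4.8-.5+[280,150]
print("mould corners",M:=onplane("top",f([(197,420),(460,465),(445,542),(185,497)]),10)); R=cv2.minAreaRect(M[:,:2].astype(np.float32)); print(R)
mm=M[0]+M[3]-M[1]-M[2]; print("mould c",M.mean(0),"axis deg",np.degrees(np.arctan2(mm[1],mm[0])))
C=onplane("top",f([(47,108),(735,38),(755,190),(62,265)]),8)[:,:2]
ref=np.array([(-155,42),(205,42),(205,-42),(-155,-42.)])
A=ref-ref.mean(0);B=C-C.mean(0); U,S,V=np.linalg.svd(A.T@B); Rm=(U@V).T; 
o=C.mean(0)-Rm@ref.mean(0); print("jig",C,"origin",o,"xaxis deg",np.degrees(np.arctan2(Rm[1,0],Rm[0,0])),"resid",(C-(ref@Rm.T+o)))
J=lambda p:(np.atleast_2d(p)[:,:2]-o)@Rm
print("stop face top z52",J(onplane("top",f([(138,115),(150,216)]),52)))
print("jaw top z50",J(onplane("top",f([(506,82),(517,166),(518,82),(526,164)]),50)))
print("bar top z94.5",J(onplane("top",f([(668,20),(692,148)]),94.5)))
s=np.load("pics/scene0.npz")
for n in("top","scene"):
    d=np.load(f"pics/{n}0.npz")['d']; Q=cloud(n,d).reshape(-1,3); j=J(Q); z=Q[:,2]
    b=(j[:,0]>-160)&(j[:,0]<210)&(abs(j[:,1])<45)
    for nm,m in(("plate",b&(z>4)&(z<13)),("rail",b&(abs(j[:,1])<12)&(abs(z-26)<5)&(j[:,0]>-90)&(j[:,0]<50)),("stop",b&(abs(z-52)<5)&(j[:,0]<-80)),("jaw",b&(abs(z-50)<5)&(j[:,0]>20)&(j[:,0]<105)),("carr",b&(abs(z-60)<3)&(j[:,0]>60)),("bar",b&(z>86))):
        q=j[m]; print(n,nm,m.sum(),"x",np.percentile(q[:,0],[2,50,98]),"y",np.percentile(q[:,1],[2,50,98]),"z",np.median(z[m]))
    w=Q; hh=(w[:,0]>620)&(w[:,0]<860)&(w[:,1]>-150)&(w[:,1]<180)&(z>45)&~b; print("behind: min x, max z",w[hh][:,0].min() if hh.any() else 0,np.percentile(z[hh],99) if hh.any() else 0)
E
```

```text
mould corners [[479.18  39.1   10.  ]
 [457.02 -92.62  10.  ]
 [418.38 -84.75  10.  ]
 [440.41  44.93  10.  ]]
((448.6654968261719, -23.493850708007812), (133.56842041015625, 39.41093063354492), 80.45223236083984)
mould c [448.75 -23.34  10.  ] axis deg 80.40566643662561
jig [[ 640.03  116.48]
 [ 679.7  -238.41]
 [ 599.3  -246.18]
 [ 558.27  107.77]] origin [616.51 -40.25] xaxis deg -83.540315955595 resid [[-0.78 -2.02]
 [-1.61  0.8 ]
 [ 1.45  2.48]
 [ 0.93 -1.27]]
stop face top z52 [[-107.5    21.13]
 [-106.99  -30.17]]
jaw top z50 [[ 76.    18.93]
 [ 75.91 -24.08]
 [ 81.95  18.31]
 [ 80.48 -23.55]]
bar top z94.5 [[151.28  30.28]
 [153.89 -33.75]]
top plate 2331 x [-152.58   -2.85  202.47] y [-42.31 -19.84  41.95] z 8.081955682928992
top rail 527 x [-86.81 -18.62  46.48] y [-11.47  -0.23  11.45] z 26.252110029860432
top stop 152 x [-127.07 -116.24 -106.32] y [-23.01  -3.16  22.11] z 51.65364955777068
top jaw 65 x [ 75.99  80.02 102.2 ] y [-20.85   1.5   20.46] z 48.858337963339864
top carr 372 x [107.18 131.44 177.08] y [-27.87  -0.83  26.45] z 59.8583931952503
top bar 138 x [146.22 150.99 157.1 ] y [-30.79  -1.27  28.61] z 93.91313178617725
behind: min x, max z 701.9529196970543 604.6474665301217
scene plate 1050 x [-156.64  -12.97  198.88] y [-44.41 -27.46  40.83] z 9.863812730194923
scene rail 241 x [-87.   -21.83  47.37] y [-11.57  -0.22  11.69] z 28.479116001205057
scene stop 86 x [-129.02 -120.58 -106.58] y [-24.45  -8.18  20.66] z 53.700971795144255
scene jaw 48 x [ 75.38  81.13 103.79] y [-21.9   -2.15  20.41] z 49.454053727403505
scene carr 160 x [105.4  132.07 174.26] y [-30.06  -6.61  27.6 ] z 60.718514130672645
scene bar 80 x [144.8  149.02 156.58] y [-32.6   -7.05  27.44] z 93.96830965909027
behind: min x, max z 699.63561446734 605.769161347636
```

>>> {"op": "carry_out", "data": {
  "series": [
    [0.2725,-0.1128,0,-20,1],
    [0.2725,-0.1128,0,-20,1],
    [0.2725,-0.1128,0,-20,1],
    [0.2725,-0.1128,0,-30,1],
    [0.2725,-0.1128,0,-30,1],
    [0.4186,-0.4612,0.05,-62,1],
    [0.4186,-0.4612,0.05,-62,1],
    [0.4186,-0.4612,0.05,-62,1],
    [0.4186,-0.4612,0.1,-62,1],
    [0.4186,-0.4612,0.1,-62,1],
    [0.4186,-0.4612,0.1,-62,1],
    [0.4186,-0.4612,0.14,-62,1],
    [0.4186,-0.4612,0.14,-62,1],
    [0.4186,-0.4612,0.14,-62,1],
    [0.4186,-0.4612,0.14,-62,1]
  ]
}}

```text
t: 1.98
eef_pos: [449.1, -24.4, 266.0]
tcp_rot: [3.139, 0.0, 1.402]
ft_force: [-0.5, -0.7, 0.8]
opening: 1.001
grip_force: 0.0
```

>>> {"op": "carry_out", "data": {
  "series": [
    [0,0,0.04,0,1],
    [0,0,0.065,0,1],
    [0,0,0.071,0,1],
    [0,0,0.071,0,1],
    [0,0,0.071,0,0.3],
    [0,0,0.071,0,0.3],
    [0,0,0.071,0,0.3],
    [0,0,0.071,0,0.3],
    [0,0,0.071,0,0.3],
    [0,0,0.071,0,0.3]
  ]
}}

```text
t: 3.22
eef_pos: [448.9, -23.5, 193.7]
tcp_rot: [-3.141, 0.0, 1.403]
ft_force: [0.5, -0.3, 1.0]
opening: 0.437
grip_force: 30.0
```

>>> {"op": "carry_out", "data": {
  "series": [
    [0,0,-0.06,0,0.3],
    [0,0,-0.09,0,0.3],
    [0.0326,0.162,-0.09,-16.1,0.3],
    [0.0326,0.162,-0.09,-16.1,0.3],
    [0.0326,0.162,-0.09,-16.1,0.3],
    [0.0326,0.162,-0.09,-16.1,0.3],
    [0.0326,0.162,-0.09,-16.1,0.3],
    [0.0326,0.162,-0.06,-16.1,0.3],
    [0.0326,0.162,-0.04,-16.1,0.3],
    [0.0326,0.162,-0.03,-16.1,0.3],
    [0.0326,0.162,-0.0275,-16.1,0.3],
    [0.0326,0.162,-0.0265,-16.1,0.3],
    [0.0326,0.162,-0.0265,-16.1,0.3]
  ]
}}

```text
t: 4.85
eef_pos: [614.1, -18.4, 220.8]
tcp_rot: [3.141, 0.0, 1.684]
ft_force: [-0.4, 0.3, -1.2]
opening: 0.44
grip_force: 30.0
```

>>> {"op": "carry_out", "data": {
  "series": [
    [0,0,0.0008,0,0.3],
    [0,0,0.0008,0,0.3],
    [0,0,0.0008,0,0.7],
    [0,0,0.0008,0,0.7],
    [0,0,0.0008,0,0.7],
    [0,0,-0.03,0,0.8],
    [0,0,-0.09,0,0.8],
    [0,-0.15,-0.09,0,0.8],
    [0,-0.15,-0.09,0,0.8],
    [0,-0.15,-0.09,0,0.8],
    [0,-0.15,-0.09,0,0.8]
  ]
}}

```text
t: 6.22
eef_pos: [464.1, -35.4, 310.7]
tcp_rot: [3.141, 0.0, 1.683]
ft_force: [1.0, 0.2, -0.5]
opening: 0.798
grip_force: 0.0
```

```bash
python3 - <<'E'
from h import *
for n in("scene","top"):
    p,d=env.read_camera(n); np.savez(f"pics/{n}1.npz",p=p,d=d)
    if n=="top": cv2.imwrite("pics/c2.png",cv2.resize(p[140:260,280:445,::-1],None,fx=4.8,fy=4.8,interpolation=cv2.INTER_CUBIC))
a=np.radians(-83.54);Rm=np.array([[np.cos(a),-np.sin(a)],[np.sin(a),np.cos(a)]]);o=np.array([616.51,-40.25])
for n in("top","scene"):
    Q=cloud(n,np.load(f"pics/{n}1.npz")['d']).reshape(-1,3); j=(Q[:,:2]-o)@Rm; z=Q[:,2]
    m=(j[:,0]>-102)&(j[:,0]<70)&(abs(j[:,1])<45)&(z>31)&(z<46); q=j[m]
    print(n,m.sum(),cv2.minAreaRect(q.astype(np.float32)),np.percentile(q,[2,50,98],axis=0),"z",np.percentile(z[m],[5,50,95]))
E
```

```text
top 654 ((-9.781974792480469, 1.0990848541259766), (158.90382385253906, 42.82535171508789), 0.04970661550760269) [[-87.37 -18.73]
 [-21.62   4.31]
 [ 55.68  21.22]] z [31.56 36.45 41.15]
scene 266 ((-57.21483612060547, -1.4819164276123047), (45.910770416259766, 78.94975280761719), 88.24134063720703) [[-90.76 -21.71]
 [-59.44   0.8 ]
 [-22.59  20.3 ]] z [32.13 39.27 43.24]
```

View pics/c2.png

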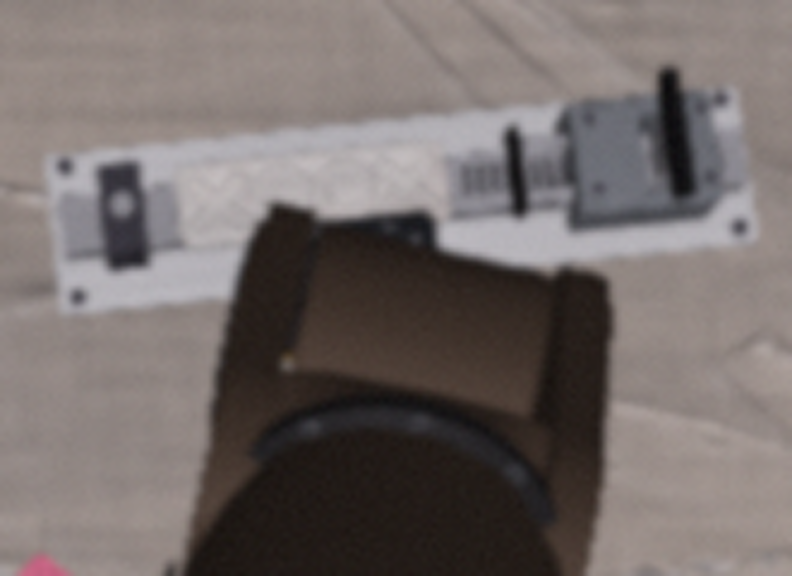

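The picture shows the white mould lying along the rail, crop (178,190)–(448,200). It is centred, with stop and jaw both clear. Next is the release bar.

>>> {"op": "carry_out", "data": {
  "series": [
    [-0.1733,0.1509,0,90,0.5],
    [-0.1733,0.1509,0,90,0.5],
    [-0.1733,0.1509,0,90,0.5],
    [-0.1733,0.1509,0,90,0.5],
    [-0.1733,0.1509,0,90,0.5],
    [-0.1733,0.1509,0,90,0.5],
    [-0.1733,0.1509,0,90,0.5],
    [-0.1733,0.1509,0,90,0.5],
    [-0.1733,0.1509,0,90,0.5],
    [-0.1733,0.1509,0,90,0.5],
    [-0.1733,0.1509,0,90,0.5]
  ]
}}

```text
t: 7.7
eef_pos: [635.0, -190.4, 309.9]
tcp_rot: [-3.142, 0.0, 0.115]
ft_force: [0.9, 0.5, -0.4]
opening: 0.497
grip_force: 0.0
```

>>> {"op": "carry_out", "data": {
  "series": [
    [0,0,0.03,0,0.5],
    [0,0,0.045,0,0.5],
    [0,0,0.051,0,0.5],
    [0,0,0.051,0,0.5],
    [0,0,0.051,0,0],
    [0,0,0.051,0,0],
    [0,0,0.051,0,0],
    [0,0,0.051,0,0],
    [0,0,0.051,0,0],
    [0,0,0.051,0,0]
  ]
}}

```text
t: 8.95
eef_pos: [634.6, -190.6, 259.4]
tcp_rot: [3.141, -0.0, 0.113]
ft_force: [-0.6, -1.5, 1.3]
opening: 0.114
grip_force: 30.0
```

>>> {"op": "carry_out", "data": {
  "series": [
    [0,0,-0.003,0,0],
    [0,0,-0.006,0,0],
    [0,0,-0.0095,0,0],
    [0,0,-0.0095,0,0],
    [0,0,-0.0095,0,0]
  ]
}}

```text
t: 9.57
eef_pos: [634.5, -190.4, 268.5]
tcp_rot: [-3.141, 0.0, 0.113]
ft_force: [3.3, 0.5, -9.6]
opening: 0.112
grip_force: 30.0
```

>>> {"op": "carry_out", "data": {
  "series": [
    [0,-0.003,-0.0,0,0],
    [0,-0.0065,-0.0,0,0],
    [0,-0.01,-0.0,0,0],
    [0,-0.0135,0,0,0],
    [0,-0.017,0,0,0],
    [0,-0.0205,0,0,0],
    [0,-0.024,0,0,0],
    [0,-0.0275,0,0,0],
    [0,-0.031,0,0,0],
    [0,-0.0345,0,0,0],
    [0,-0.038,0,0,0],
    [0,-0.041,0,0,0],
    [0,-0.041,0,0,0],
    [0,-0.041,0,0,0],
    [0,-0.041,0,0,0]
  ]
}}

```text
t: 11.45
eef_pos: [629.9, -149.5, 268.7]
tcp_rot: [-3.141, 0.0, 0.113]
ft_force: [1.8, 1.0, -9.2]
opening: 0.115
grip_force: 30.0
```

>>> {"op": "carry_out", "data": {
  "series": [
    [0,-0.003,0,0,0],
    [0,-0.006,0,0,0],
    [0,-0.009,0,0,0],
    [0,-0.009,0,0,0],
    [0,-0.009,0,0,0]
  ]
}}

```text
t: 12.08
eef_pos: [628.9, -140.8, 268.8]
tcp_rot: [3.142, -0.0, 0.113]
ft_force: [2.9, -3.5, -11.1]
opening: 0.115
grip_force: 30.0
```

>>> {"op": "carry_out", "data": {
  "series": [
    [0,-0.002,0,0,0],
    [0,-0.003,0,0,0],
    [0,-0.003,0,0,0],
    [0,-0.003,0,0,0]
  ]
}}

```text
t: 12.58
eef_pos: [628.6, -138.1, 268.8]
tcp_rot: [3.141, -0.0, 0.113]
ft_force: [2.5, -3.8, -10.3]
opening: 0.112
grip_force: 30.0
```

>>> {"op": "carry_out", "data": {
  "series": [
    [0,-0.002,0,0,0],
    [0,-0.003,0,0,0],
    [0,-0.003,0,0,0],
    [0,-0.003,0,0,0]
  ]
}}

```text
t: 13.08
eef_pos: [628.3, -135.4, 268.8]
tcp_rot: [3.141, -0.0, 0.113]
ft_force: [3.1, -6.4, -9.6]
opening: 0.116
grip_force: 30.0
```

>>> {"op": "carry_out", "data": {
  "series": [
    [0,-0.002,0,0,0],
    [0,-0.003,0,0,0],
    [0,-0.003,0,0,0],
    [0,-0.003,0,0,0]
  ]
}}

```text
t: 13.58
eef_pos: [627.9, -132.6, 268.9]
tcp_rot: [3.14, -0.0, 0.113]
ft_force: [2.3, -8.9, -9.9]
opening: 0.113
grip_force: 30.0
```

>>> {"op": "carry_out", "data": {
  "series": [
    [0,-0.001,0,0,0],
    [0,-0.0015,0,0,0],
    [0,-0.0015,0,0,0],
    [0,-0.0015,0,0,0],
    [0,-0.0015,0,0,0]
  ]
}}

```text
t: 14.2
eef_pos: [627.8, -131.3, 268.9]
tcp_rot: [3.14, -0.001, 0.113]
ft_force: [2.8, -9.4, -9.9]
opening: 0.113
grip_force: 30.0
```

>>> {"op": "carry_out", "data": {
  "series": [
    [0,0,0.002,0,0],
    [0,0,0.004,0,0],
    [0,0,0.005,0,0],
    [0,0,0.005,0,0],
    [0,0,0.005,0,0]
  ]
}}

```text
t: 14.82
eef_pos: [627.8, -131.3, 264.1]
tcp_rot: [3.14, -0.001, 0.113]
ft_force: [1.7, -9.8, -8.4]
opening: 0.111
grip_force: 30.0
```

>>> {"op": "carry_out", "data": {
  "series": [
    [0,0,0.001,0,0],
    [0,0,0.0015,0,0],
    [0,0,0.0015,0,0],
    [0,0,0.0015,0,0]
  ]
}}

```text
t: 15.32
eef_pos: [627.8, -131.3, 263.4]
tcp_rot: [3.14, -0.001, 0.113]
ft_force: [-0.5, -10.4, -0.8]
opening: 0.114
grip_force: 30.0
```

>>> {"op": "carry_out", "data": {
  "series": [
    [0,0,-0.003,0,0],
    [0,0.001,-0.003,0,0],
    [0,0.0025,-0.003,0,0],
    [0,0.0025,-0.003,0,0],
    [0,0.0025,-0.001,0,0],
    [0,0.0025,0.001,0,0],
    [0,0.0025,0.002,0,0],
    [0,0.0025,0.002,0,0]
  ]
}}

```text
t: 16.32
eef_pos: [628.1, -133.5, 260.4]
tcp_rot: [3.14, -0.001, 0.113]
ft_force: [1.4, -8.2, -8.0]
opening: 0.112
grip_force: 30.0
```

>>> {"op": "carry_out", "data": {
  "series": [
    [0,0,0.001,0,0],
    [0,0,0.0012,0,0],
    [0,0,0.0012,0,0]
  ]
}}

```text
t: 16.7
eef_pos: [628.1, -133.6, 259.6]
tcp_rot: [3.14, -0.001, 0.113]
ft_force: [1.4, -8.5, -6.6]
opening: 0.112
grip_force: 30.0
```

>>> {"op": "carry_out", "data": {
  "series": [
    [0,0,0,0,0.3],
    [0,0,0,0,0.4],
    [0,0,0,0,0.4],
    [0,0,-0.03,0,0.4],
    [0,0,-0.07,0,0.4],
    [0,0,-0.11,0,0.4],
    [-0.15,0,-0.13,0,0.4],
    [-0.15,0,-0.13,0,0.4],
    [-0.2,0,-0.13,0,0.4],
    [-0.2,0,-0.13,0,0.4],
    [-0.2,0,-0.13,0,0.4]
  ]
}}

```text
t: 18.08
eef_pos: [429.1, -155.5, 389.7]
tcp_rot: [3.141, -0.001, 0.112]
ft_force: [0.9, -0.6, 0.4]
opening: 0.401
grip_force: 0.0
```

```bash
python3 - <<'E'
from h import *
for n in("scene","top"):
    p,d=env.read_camera(n); np.savez(f"pics/{n}2.npz",p=p,d=d)
    if n=="top": cv2.imwrite("pics/c3.png",cv2.resize(p[140:260,280:445,::-1],None,fx=4.8,fy=4.8,interpolation=cv2.INTER_CUBIC))
a=np.radians(-83.54);Rm=np.array([[np.cos(a),-np.sin(a)],[np.sin(a),np.cos(a)]]);o=np.array([616.51,-40.25])
for n in("top","scene"):
  for k in(0,2):
    Q=cloud(n,np.load(f"pics/{n}{k}.npz")['d']).reshape(-1,3); j=(Q[:,:2]-o)@Rm; z=Q[:,2]
    b=(j[:,0]>-160)&(j[:,0]<210)&(abs(j[:,1])<45)
    for nm,m in(("mould",b&(j[:,0]>-102)&(j[:,0]<28)&(z>32)&(z<45)),("carr",b&(abs(z-60)<3)&(j[:,0]>10)),("bar",b&(z>86)&(z<110))):
        if m.sum()>5: print(n,k,nm,m.sum(),"x",np.percentile(j[m,0],[2,50,98]),"y",np.percentile(j[m,1],[2,50,98]),"z",np.percentile(z[m],[25,50,75]))
E
```

```text
top 0 mould 7 x [-85.68 -63.95   0.47] y [-13.9   -6.12   9.77] z [32.4  32.52 32.86]
top 0 carr 372 x [107.17 131.43 177.07] y [-27.87  -0.83  26.45] z [58.66 59.86 61.18]
top 0 bar 138 x [146.21 150.98 157.1 ] y [-30.79  -1.27  28.61] z [92.04 93.91 95.46]
top 2 mould 706 x [-100.01  -37.15   25.81] y [-20.04  -0.01  20.92] z [35.27 37.15 39.1 ]
top 2 carr 415 x [ 51.96  77.33 121.44] y [-28.38  -0.98  27.21] z [58.62 59.83 61.2 ]
top 2 bar 142 x [ 90.38  95.47 101.83] y [-31.05  -0.42  30.41] z [91.76 93.6  95.5 ]
scene 0 mould 21 x [-94.84 -56.81  22.04] y [-16.76  -6.18  10.35] z [32.75 33.24 34.33]
scene 0 carr 160 x [105.39 132.06 174.26] y [-30.06  -6.61  27.6 ] z [59.35 60.72 61.67]
scene 0 bar 80 x [144.79 149.01 156.58] y [-32.6   -7.04  27.44] z [91.04 93.97 96.7 ]
scene 2 mould 476 x [-97.34 -39.24  25.19] y [-22.54  -1.89  20.56] z [36.08 38.84 40.69]
scene 2 carr 27 x [28.29 57.11 71.31] y [-5.33 16.57 28.37] z [58.5  60.86 62.47]
```

View pics/c3.png

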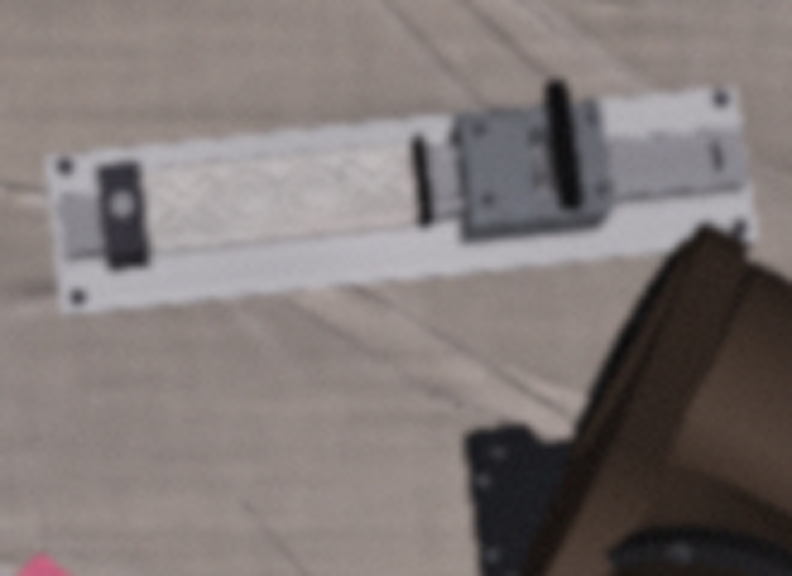

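The mould sits against the stop (crop 148–415). The jaw is pressed toward the carriage, and the bar's top is back at its down height (93.6 mm, 93.9 mm at the start), so the job is ready to hand in.

```bash
python3 -c "
from cell import env
print(env.job_done())"
```

```text
the job is handed in; nothing more can be done
None
```

The job is handed in, with no verdict returned: the mould is clamped against the stop (last force reading before I let go about 8 N, after pressing to about 10 N), the release bar is down in a notch, the gripper is clear, and the other things were not touched.

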